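# Eject and catch the drive caddy

## Robot

A 6-joint arm with a two-finger parallel gripper is mounted at the origin on a cart in front of the work surface, level with it; the furniture and walls round the work are solid. World frame = base frame: x ahead of the robot, y to its left, z up, the work surface at z = 0. Lengths are in m, angles in rad, forces in N, time in s.
With the tool pointing down it reaches from about 0.275 to 0.875 m from the base axis. Payload 12.5 kg.
Tool frame: the origin (TCP) lies on the centre line of the jaws, within the pads' length; the fingertips stand 11 mm ahead of it and the grasp point (between the pads) lies 8 mm behind it; z points along the fingers, x is the direction in which the jaws open and shut, and the axes are right-handed (so a half turn about z gives the same grasp; the last joint's range is limited). The gripper opens to 85 mm and grips with 20 to 120 N. Pads are 22 mm wide; open, the fingers measure 114 mm over their backs; the gripper's body (76 mm by 85 mm) begins 54 mm behind the grasp point. The pads swing forward as they close: fully open they stand 13 mm farther back than shut.
Start: joints at [1.04, 0.351, 1.652, -0, 1.139, -0.085], TCP at [0.237, 0.496, 0.242] pointing down, gripper open.
Joint ranges: [-2.75, 2.75], [-0.79, 2.1], [0.01, 2.65], [-1.57, 4.71], [0.07, 3.14], [-2.87, 2.87]. Speed limits (rad/s): [2.22, 2.22, 2.79, 3.14, 3.14, 3.14].

## Interface

Orientations are given as [roll, pitch, yaw] about the fixed x, y, z axes, in that order (R = Rz(yaw) Ry(pitch) Rx(roll)).
In Python, from plant import readout, viewer, arm, models gives the robot as it stands.
- The arm moves only by the tool play_rows, never from a script. Its argument "plan" is a list of rows, each an object of numbers: "gripper": the closure, from -1 (fully open) to 1 (shut), so that 0 is half open; "dx", "dy", "dz": the shift along the world's x, y, z scaled (see below); "roll": the turn about the world's z scaled (see below). A call has 1 to 20 rows; each row shifts and turns the commanded pose from where the row before left it; what a row does not reach is not made up. The controller multiplies each number of a shift by 0.025 m and each number of a turn by 6 degrees. A row lasts 1/12 s, in which the tool goes at most 41.7 mm and 7.16 degrees, less where a joint would pass 70% of its speed; a pose out of reach is approached as far as the arm can. A call with a number of a shift or a turn outside -1 to 1 is refused whole. A call with a gripper value outside its range is refused whole. The fingers move at their own pace and stop on an object; "force" is the grip in N (left out, the last holds). Time passes only in rows, so rows that do not move let the fingers close. It gives the time, the measured TCP pose, the force and the opening at its end, in the units of the state.
- readout.get_obs(): the state, without advancing time (a new reading comes with each control period).
- viewer.grab_frame(name): name is "scene" or "top"; returns a dict with "image" (420x560x3 uint8, red, green, blue), "fx", "fy", "cx", "cy" (pixels), "rvec" (rotation vector, rad) and "tvec" (3), from world to camera coordinates, as OpenCV has them. Camera axes: x right, y down, z forward; pixel columns grow to the right and rows downward; lengths in m; the calibration is good to about 2 mm. A picture is of the moment at which its call begins. There is no depth.
- arm.sign_off(): hands the job in, once; it reports no verdict.
Trained networks look in a picture, given as the dict that the camera call returned (one of the last four; its "shot" number tells which), for a name from the list of things; names that differ only in an ending like _2 or _b are one class to them, and where a whole thing is asked for, a point or a joint stands for the part that bears it (a point fixed in the world has none). Each returns a list of dicts, best first, with "conf" (0 to 1); they miss things now and then, are a little off and sometimes report something else, mostly with a low value. They report only what shows in the picture. A call takes as long as a camera call.
- models.masks_of(picture, name): "region" (420x560 bool, what is visible of it) and "bbox" ([left, top, right, bottom] in pixels, round what is visible of it).
- models.place_of(picture, name): "centre" ([column, row] in pixels: a listed point, or the origin of a listed thing).
The state is a dict: "time_s": time; "joint_positions": joint angles; "qvel": joint speeds; "joint_torque": joint torques, N m; "position": TCP position; "ee_rot": TCP orientation; "force": force on the tool from outside, world axes, zero at the start; "torque": the same for the moment, N m; "finger_gap": finger opening in m.
Only numpy, scipy, OpenCV 4.12 (cv2) and the standard library are available. Lean on these libraries where they do the work, as an engineer would, in place of code of your own. Each camera call takes 0.05 s, during which the arm holds its last target. There are 200 camera calls.

## Task

Press the black ejector key of the drive dock gently down with one fingertip and trap the drive caddy that springs out with the other finger standing in its way, when it is a few centimetres out and before it runs away along its rail. Do not pick anything up, and leave the other things on the desk where they are (the dock stands between a tall desk lamp on its left and a monitor on its right). The program finishes while holding: one finger still keeps the key down and the other still holds back the caddy by its front.

Things in the scene. Friction and masses are not known exactly. Their poses are not given: they have to be found in the camera images.
- dock: grey drive dock, fixed. Own -x is its front, +y its left for one who looks along +x, z up; origin on the desk. Housing x 42 to 162, y -65 to 65, z up to 63 mm, on feet. A ledge 18 mm high (y -65 to -20 mm) reaches forward from the front's right part, to x -20 mm, and bears the key. Left of the ledge, before the caddy, the desk is bare.
- key: black ejector key on the ledge, 24 (x) by 26 mm (y), 15 mm proud of the ledge; origin at the centre of its top face, at (0, -44, +33) mm in the dock's frame when up; axes as the dock's. Sprung, 9 mm travel downward (2 N at first, 5 N fully down); it comes back up if let go. About 5 mm down it frees the caddy.
- caddy: grey caddy in the front's left part. Front face flat, upright, 72 mm wide (y), z 18 to 56 mm; origin at the face's centre, at (+40, +26, +37) mm in the dock's frame when home; axes as the dock's. Once freed, a 3 N spring drives it out along the dock's -x at about 50 mm/s, 75 mm far (lost beyond 60 mm). A finger standing in front of the face stops it.
- eraser: loose bystander: small white and blue eraser, 23 x 52 x 13 mm, near the left front corner of the dock; leave alone
- highlighter: loose bystander: yellow highlighter lying down, 17 x 135 x 18 mm, just behind the dock; leave alone
- black_stapler: loose bystander: black stapler, 34 x 131 x 46 mm high, behind the dock, to the right; leave alone
- sticky_pad: loose bystander: yellow pad of sticky notes, 76 x 76 x 12 mm, right of the dock; leave alone
- tape_measure: loose bystander: tape measure, 41 x 82 x 72 mm high, behind the dock, to the left; leave alone

How it is judged:
By the outcome, as a careful person would: the job done as asked, in the order asked, and still so for the second after the job is handed in, while the arm keeps its last pose, push and grip.
It also fails if it takes over 40 s, if anything falls off the work surface, if the arm or the gripper's body presses on something with over 40 N, if the wrist force passes 120 N, or if a joint passes its speed limit or range.

## Working session

There is one attempt and no reset: what is moved stays moved. The work goes in short steps, Python scripts to look and compute and a tool call to move; the robot and the scene stay as the last step left them, time stands still between calls to the robot, and variables do not carry over. Pictures are saved under pics/ and viewed, about 8 in all and at most 12, crops included, and the job is handed in when it is done.

Besides the shell and the picture viewer there is one more tool, called after ">>>" as a command line: name --argument value ..., lists and objects as JSON in quotes. play_rows: Moves the arm, as the interface text tells. Its arguments: {"type":"object","properties":{"plan":{"type":"array","items":{"type":"object","properties":{"gripper":{"type":"number"},"dx":{"type":"number"},"dy":{"type":"number"},"dz":{"type":"number"},"roll":{"type":"number"}}}},"force":{"type":"number"}},"required":["plan"]}

```bash
mkdir -p pics
cat > h.py <<'E'
import numpy as np,cv2
from plant import readout, viewer, arm, models
def ray(p,uv):
    R=cv2.Rodrigues(np.array(p["rvec"],float))[0];t=np.array(p["tvec"],float).ravel()
    d=R.T@np.array([(uv[0]-p["cx"])/p["fx"],(uv[1]-p["cy"])/p["fy"],1.]);return -R.T@t,d
def onz(p,uv,z):
    c,d=ray(p,uv);return c+d*(z-c[2])/d[2]
def proj(p,X):
    K=np.array([[p["fx"],0,p["cx"]],[0,p["fy"],p["cy"]],[0,0,1.]])
    return cv2.projectPoints(np.array(X,float).reshape(-1,3),np.array(p["rvec"],float),np.array(p["tvec"],float),K,None)[0].reshape(-1,2)
def save(p,n): cv2.imwrite("pics/"+n,p["image"][:,:,::-1])
E
python3 - <<'E'
from h import *
o=readout.get_obs();print(o["position"],o["ee_rot"],o["finger_gap"],o["time_s"])
ps={}
for n in("top","scene"):
    p=viewer.grab_frame(n);save(p,n+"0.png");print(n,ray(p,(280,210)))
    for k in("dock","key","caddy","eraser","sticky_pad"):
        r=models.place_of(p,k)[:2];print(k,[(np.round(a["centre"]),round(a["conf"],2)) for a in r])
        z={"dock":0,"key":.033,"caddy":.037,"eraser":.006,"sticky_pad":.006}[k]
        if r:print(onz(p,r[0]["centre"],z).round(4))
E
```

```text
[0.23698166 0.49599351 0.24176056] [-3.14151850e+00  1.14117847e-03  1.12496476e+00] 0.08567027352558355 0.0
top (array([0.48603793, 0.2667841 , 0.91366621]), array([ 2.17078168e-02, -6.20615590e-04, -1.00019423e+00]))
dock [(array([258., 256.]), 0.58)]
[0.4215 0.3064 0.    ]
key [(array([277., 252.]), 0.58)]
[0.4304 0.2717 0.033 ]
caddy [(array([234., 237.]), 0.41), (array([193., 238.]), 0.35)]
[0.4569 0.3485 0.037 ]
eraser [(array([193., 238.]), 0.61)]
[0.4541 0.4263 0.006 ]
sticky_pad []
scene (array([ 0.90954717, -0.32794718,  0.56539903]), array([-0.40739075,  0.687502  , -0.60130219]))
dock [(array([232., 198.]), 0.68), (array([335., 286.]), 0.31)]
[0.4227 0.3038 0.    ]
key []
caddy []
eraser [(array([209., 276.]), 0.25)]
[0.5236 0.0963 0.006 ]
sticky_pad [(array([210., 276.]), 0.96)]
[0.5247 0.0983 0.006 ]
```

View pics/top0.png

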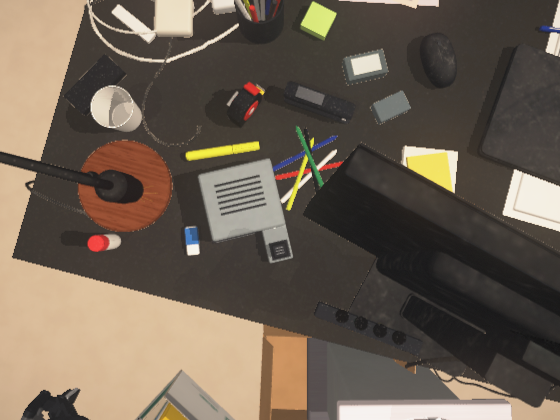

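View pics/scene0.png

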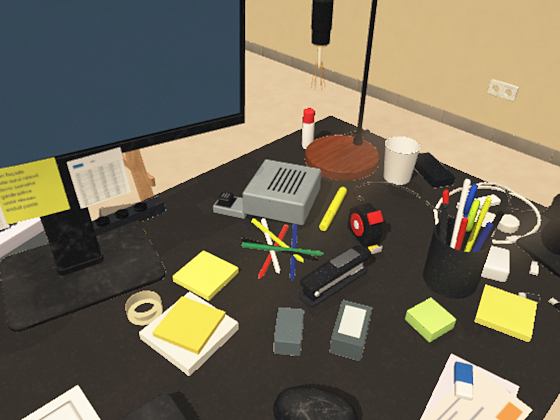

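The dock's front faces the robot side (image down). The key is at about (280,249) in the top view, the housing at about (240,200), the eraser at (192,240) and the monitor edge at about (305,212). Next I'll fit the dock pose to the mask.

```bash
cat > fit.py <<'E'
from h import *
from scipy.optimize import minimize
def boxpts(x0,x1,y0,y1,z0,z1): return np.array([[x,y,z] for x in(x0,x1) for y in(y0,y1) for z in(z0,z1)])/1000.
B=[boxpts(42,162,-65,65,5,63),boxpts(-20,42,-65,-20,0,18),boxpts(-12,12,-57,-31,18,33)]
def w(P,q):
    c,s=np.cos(q[2]),np.sin(q[2]);P=np.asarray(P);return np.c_[q[0]+c*P[:,0]-s*P[:,1],q[1]+s*P[:,0]+c*P[:,1],P[:,2]]
def sil(p,q,S=4):
    m=np.zeros((420*S,560*S),np.uint8)
    for b in B: cv2.fillConvexPoly(m,cv2.convexHull(((proj(p,w(b,q))+.5)*S).astype(np.int32)),1)
    return cv2.resize(m.astype(np.float32),(560,420),interpolation=cv2.INTER_AREA)
E
python3 - <<'E'
from fit import *
print(proj(*[(viewer.grab_frame("scene")),[[.237,.496,.242]]]))
ms=[]
for n in("top","scene"):
    p=viewer.grab_frame(n);M=np.zeros((420,560),bool)
    for k in("dock","key","caddy"):
        r=models.masks_of(p,k)
        for a in r[:2]: print(n,k,a["conf"],a["bbox"],a["region"].sum())
        if r and (k=="dock" or r[0]["conf"]>.5): M|=r[0]["region"]
    ms.append((p,M.astype(np.float32)))
def cost(q,w_=(1,1)): return sum(k*np.abs(sil(p,q)-M).sum() for k,(p,M) in zip(w_,ms))
for W in((1,0),(0,1),(1,1)):
    best=min((minimize(cost,[.42,.305,y],args=(W,),method="Nelder-Mead",options=dict(initial_simplex=np.array([[.42,.305,y],[.43,.305,y],[.42,.315,y],[.42,.305,y+.1]]))) for y in(.05,.18,.3)),key=lambda r:r.fun)
    print(W,best.x.round(4),best.fun)
q=best.x;np.save("q.npy",q)
print("key",w([[0,-.044,.033]],q),"mid",w([[0,-.006,.033]],q))
out=[]
for p,M in ms:
    im=cv2.resize(p["image"][:,:,::-1].copy(),None,fx=4,fy=4,interpolation=cv2.INTER_CUBIC)
    for b in B:
        P=((proj(p,w(b,q))+.5)*4).astype(int)
        for i in range(8):
            for j in(1,2,4):
                if i^j>i: cv2.line(im,tuple(map(int,P[i])),tuple(map(int,P[i^j])),(0,0,255),1)
    c=proj(p,w([[.06,0,.03]],q))[0]*4;x,y=int(c[0])-250,int(c[1])-250
    out.append(im[max(y,0):y+500,max(0,x):x+400+0])
cv2.imwrite("pics/fit.png",np.hstack(out))
p=ms[0][0]
for z in(0,.2,.3,.4,.5):print(z,onz(p,(305,212),z).round(3),onz(p,(360,145),z).round(3))
print(ray(ms[1][0],(244,120)))
E
```

```text
[[208.71613486  37.14719341]]
top dock 0.84 [200.2, 156.7, 292.9, 264.1] 6245
top key 0.7 [271.3, 242.5, 289.1, 256.6] 184
top key 0.38 [185.4, 138.5, 258.4, 162.9] 707
top caddy 0.64 [269.1, 241.1, 290.1, 257.3] 192
top caddy 0.46 [226.5, 84.6, 264.1, 128.1] 1027
scene dock 0.83 [212.2, 158.7, 320.4, 228.7] 4404
scene dock 0.23 [172.7, 253.2, 236.4, 299.1] 1805
scene key 0.7 [216.6, 189.8, 232.9, 204.4] 166
(1, 0) [0.423  0.3098 0.2268] 217.0625
(0, 1) [0.4236 0.3089 0.2677] 509.0625
(1, 1) [0.4223 0.3099 0.2251] 763.5625
key [[0.43209748 0.26704498 0.033     ]] mid [[0.42361668 0.30408653 0.033     ]]
0 [0.502 0.22  0.   ] [0.627 0.116 0.   ]
0.2 [0.499 0.23  0.2  ] [0.596 0.149 0.2  ]
0.3 [0.497 0.235 0.3  ] [0.581 0.166 0.3  ]
0.4 [0.495 0.24  0.4  ] [0.565 0.182 0.4  ]
0.5 [0.493 0.246 0.5  ] [0.55  0.199 0.5  ]
(array([ 0.90954717, -0.32794718,  0.56539903]), array([-0.529896  ,  0.74313809, -0.45007341]))
```

View pics/fit.png

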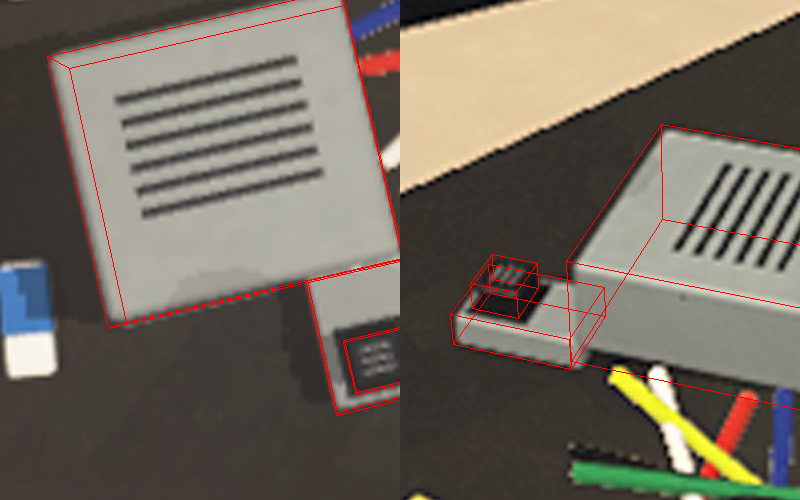

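The fit is within about 1–2 mm. My plan is to set the jaws along the dock's y at a gap of about 60 mm. One finger goes over the key at (0,-44) and the other at about (0,+30), so the caddy would stop about 29 mm out.

>>> play_rows --plan '[{"dx": 0.93, "dy": -0.96, "roll": 0.8, "gripper": -0.4}, {"dx": 0.93, "dy": -0.96, "roll": 0.8, "gripper": -0.4}, {"dx": 0.93, "dy": -0.96, "roll": 0.8, "gripper": -0.4}, {"dx": 0.93, "dy": -0.96, "roll": 0.8, "gripper": -0.4}, {"dx": 0.93, "dy": -0.96, "roll": 0.8, "gripper": -0.4}, {"dx": 0.93, "dy": -0.96, "roll": 0.8, "gripper": -0.4}, {"dx": 0.93, "dy": -0.96, "roll": 0.8, "gripper": -0.4}, {"dx": 0.93, "dy": -0.96, "roll": 0.8, "gripper": -0.4}, {"dz": -0.8, "gripper": -0.4}, {"dz": -0.8, "gripper": -0.4}, {"dz": -0.8, "gripper": -0.4}, {"dz": -0.8, "gripper": -0.4}, {"dz": -0.8, "gripper": -0.4}, {"dz": -0.8, "gripper": -0.4}, {"gripper": -0.4}, {"gripper": -0.4}, {"gripper": -0.4}]' --force 40

```text
schema error: expected keys gripper, dx, dy, dz, roll
```

```bash
cat > look.py <<'E'
from fit import *
import sys
q=np.load("q.npy");o=readout.get_obs()
T=np.array(o["position"]);g=o["finger_gap"];print(T.round(4),np.round(o["ee_rot"],4),"gap",g,"F",np.round(o["force"],2),o["time_s"])
d=T[:2]-q[:2];c,s=np.cos(q[2]),np.sin(q[2]);print("tcp in dock mm",(1000*np.array([c*d[0]+s*d[1],-s*d[0]+c*d[1]])).round(1),"yaw err",o["ee_rot"][2]-q[2]-np.pi/2)
out=[]
for n in("top","scene"):
    p=viewer.grab_frame(n);im=cv2.resize(p["image"][:,:,::-1].copy(),None,fx=4,fy=4,interpolation=cv2.INTER_CUBIC)
    c=proj(p,w([[.02,0,.05]],q))[0]*4;x,y=max(0,int(c[0])-200),max(0,int(c[1])-300)
    out.append(im[y:y+560,x:x+400])
cv2.imwrite("pics/%s.png"%sys.argv[1],np.hstack(out))
E
python3 look.py a1
```

```text
[0.2371 0.4962 0.2423] [-3.1416 -0.      1.125 ] gap 0.08540399429820929 F [ 0.22 -0.09 -0.42] 1.05
tcp in dock mm [-138.9  222.9] yaw err -0.6708577231474857
```

View pics/a1.png

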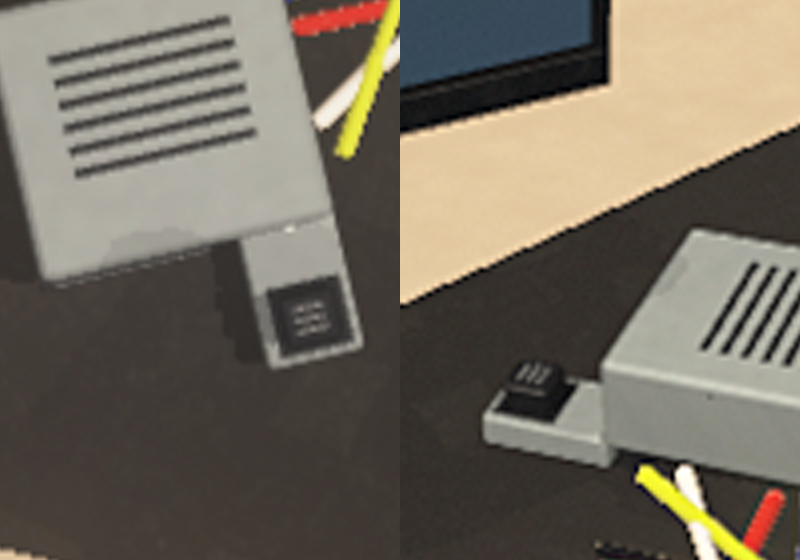

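The call was refused because every row needs all the keys. The arm hasn't moved, and the picture shows the scene unchanged (key at about (310,315) in the left crop).

>>> play_rows --plan '[{"dx": 0.93, "dy": -0.96, "dz": 0, "roll": 0.8, "gripper": -0.4}, {"dx": 0.93, "dy": -0.96, "dz": 0, "roll": 0.8, "gripper": -0.4}, {"dx": 0.93, "dy": -0.96, "dz": 0, "roll": 0.8, "gripper": -0.4}, {"dx": 0.93, "dy": -0.96, "dz": 0, "roll": 0.8, "gripper": -0.4}, {"dx": 0.93, "dy": -0.96, "dz": 0, "roll": 0.8, "gripper": -0.4}, {"dx": 0.93, "dy": -0.96, "dz": 0, "roll": 0.8, "gripper": -0.4}, {"dx": 0.93, "dy": -0.96, "dz": 0, "roll": 0.8, "gripper": -0.4}, {"dx": 0.93, "dy": -0.96, "dz": 0, "roll": 0.8, "gripper": -0.4}, {"dx": 0, "dy": 0, "dz": -0.8, "roll": 0, "gripper": -0.4}, {"dx": 0, "dy": 0, "dz": -0.8, "roll": 0, "gripper": -0.4}, {"dx": 0, "dy": 0, "dz": -0.8, "roll": 0, "gripper": -0.4}, {"dx": 0, "dy": 0, "dz": -0.8, "roll": 0, "gripper": -0.4}, {"dx": 0, "dy": 0, "dz": -0.8, "roll": 0, "gripper": -0.4}, {"dx": 0, "dy": 0, "dz": -0.8, "roll": 0, "gripper": -0.4}, {"dx": 0, "dy": 0, "dz": 0, "roll": 0, "gripper": -0.4}, {"dx": 0, "dy": 0, "dz": 0, "roll": 0, "gripper": -0.4}, {"dx": 0, "dy": 0, "dz": 0, "roll": 0, "gripper": -0.4}]' --force 40

```text
time_s: 2.57
position: [0.4236, 0.3046, 0.1234]
ee_rot: [3.14, -0.0, 1.795]
force: [-0.2, -0.2, -0.1]
finger_gap: 0.0599
```

```bash
python3 look.py a2
```

```text
[0.4236 0.3046 0.1234] [ 3.1404e+00 -4.0000e-04  1.7953e+00] gap 0.05987625937324907 F [-0.21 -0.2  -0.11] 2.5667
tcp in dock mm [ 0.1 -5.5] yaw err -0.0005472208201993123
```

View pics/a2.png

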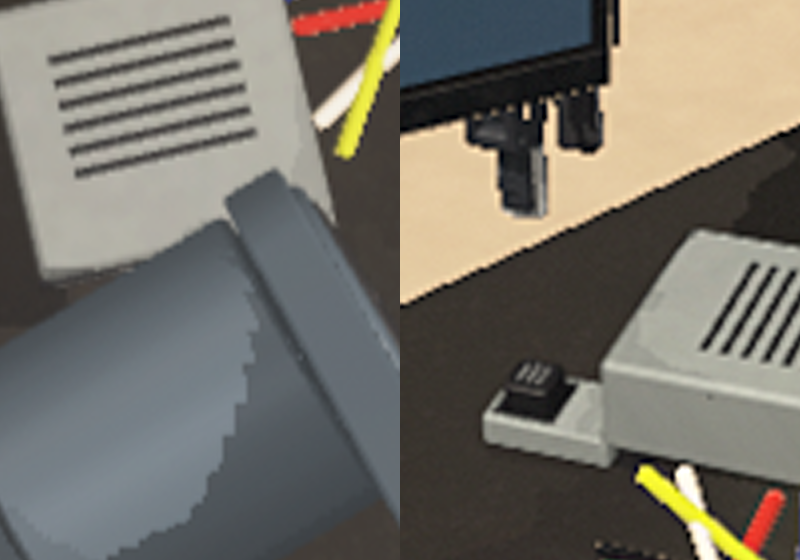

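The fingers hang above the key and the free area: near tip at about (525,215) in the right crop, key below at (535,375). The clearances look fine, so I'll descend to just above contact.

>>> play_rows --plan '[{"dx": 0.01, "dy": -0.05, "dz": -0.57, "roll": 0, "gripper": -0.4}, {"dx": 0, "dy": 0, "dz": -0.57, "roll": 0, "gripper": -0.4}, {"dx": 0, "dy": 0, "dz": -0.57, "roll": 0, "gripper": -0.4}, {"dx": 0, "dy": 0, "dz": -0.57, "roll": 0, "gripper": -0.4}, {"dx": 0, "dy": 0, "dz": -0.57, "roll": 0, "gripper": -0.4}, {"dx": 0, "dy": 0, "dz": 0, "roll": 0, "gripper": -0.4}, {"dx": 0, "dy": 0, "dz": 0, "roll": 0, "gripper": -0.4}]'

```text
time_s: 3.25
position: [0.4235, 0.3031, 0.0516]
ee_rot: [3.141, -0.0, 1.795]
force: [-0.5, 0.3, 0.3]
finger_gap: 0.0599
```

```bash
python3 look.py a3
```

```text
[0.4235 0.3031 0.0516] [ 3.1415 -0.      1.7952] gap 0.05994759083728916 F [-0.5   0.33  0.29] 3.25
tcp in dock mm [-0.3 -6.9] yaw err -0.0006415622073170368
```

View pics/a3.png

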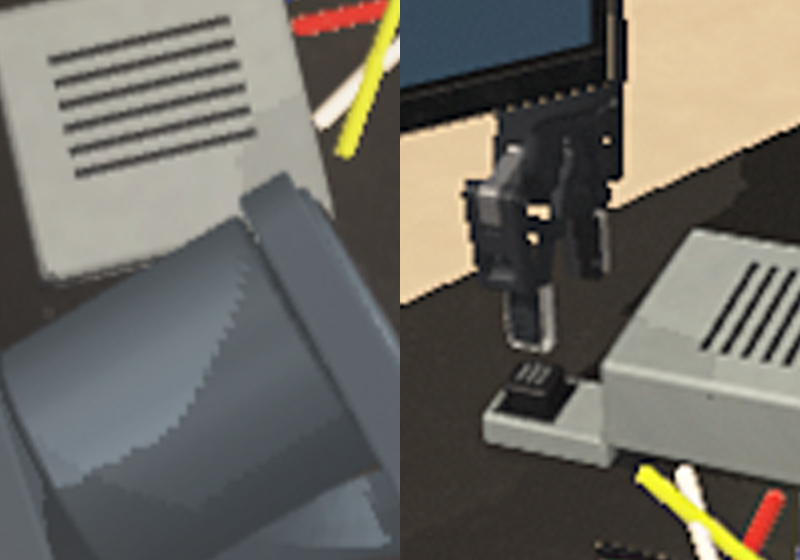

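The near tip at (530,348) is centred over the key at (535,375), with a gap of about 14 mm. I'll go down slowly and watch the force.

>>> play_rows --plan '[{"dx": 0, "dy": 0, "dz": -0.2, "roll": 0, "gripper": -0.4}, {"dx": 0, "dy": 0, "dz": -0.2, "roll": 0, "gripper": -0.4}, {"dx": 0, "dy": 0, "dz": 0, "roll": 0, "gripper": -0.4}, {"dx": 0, "dy": 0, "dz": 0, "roll": 0, "gripper": -0.4}]'

```text
time_s: 3.68
position: [0.4232, 0.3029, 0.0409]
ee_rot: [-3.141, 0.0, 1.795]
force: [-0.1, -0.8, -0.0]
finger_gap: 0.06
```

>>> play_rows --plan '[{"dx": 0, "dy": 0, "dz": -0.08, "roll": 0, "gripper": -0.4}, {"dx": 0, "dy": 0, "dz": -0.08, "roll": 0, "gripper": -0.4}, {"dx": 0, "dy": 0, "dz": 0, "roll": 0, "gripper": -0.4}, {"dx": 0, "dy": 0, "dz": 0, "roll": 0, "gripper": -0.4}]'

```text
time_s: 4.02
position: [0.4234, 0.303, 0.037]
ee_rot: [3.142, 0.0, 1.795]
force: [0.1, -0.7, 0.9]
finger_gap: 0.0598
```

>>> play_rows --plan '[{"dx": 0, "dy": 0, "dz": -0.08, "roll": 0, "gripper": -0.4}, {"dx": 0, "dy": 0, "dz": 0, "roll": 0, "gripper": -0.4}, {"dx": 0, "dy": 0, "dz": 0, "roll": 0, "gripper": -0.4}]'

```text
time_s: 4.27
position: [0.4235, 0.303, 0.0351]
ee_rot: [3.141, -0.0, 1.795]
force: [0.1, -0.7, 2.3]
finger_gap: 0.0597
```

>>> play_rows --plan '[{"dx": 0, "dy": 0, "dz": -0.06, "roll": 0, "gripper": -0.4}, {"dx": 0, "dy": 0, "dz": -0.06, "roll": 0, "gripper": -0.4}, {"dx": 0, "dy": 0, "dz": -0.06, "roll": 0, "gripper": -0.4}, {"dx": 0, "dy": 0, "dz": 0, "roll": 0, "gripper": -0.4}, {"dx": 0, "dy": 0, "dz": 0, "roll": 0, "gripper": -0.4}]'

```text
time_s: 4.68
position: [0.4235, 0.3031, 0.0306]
ee_rot: [3.141, -0.0, 1.795]
force: [-0.2, -0.8, 5.2]
finger_gap: 0.0598
```

```bash
python3 look.py a4
```

```text
[0.4235 0.3031 0.0306] [ 3.1413 -0.      1.7952] gap 0.059833906873001774 F [-0.24 -0.78  5.17] 4.6833
tcp in dock mm [-0.3 -7. ] yaw err -0.0006359490062903816
```

View pics/a4.png

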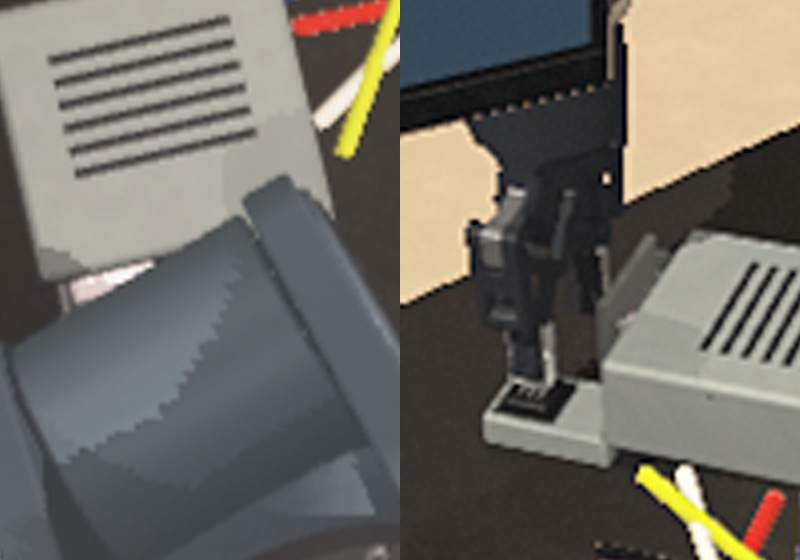

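The caddy is out (left crop: its bright body behind the arm at (110,285); right crop: its face at about (630,290)), and the key is down. I'll wait a little and check that it has stopped.

>>> play_rows --plan '[{"dx": 0, "dy": 0, "dz": -0.02, "roll": 0, "gripper": -0.4}, {"dx": 0, "dy": 0, "dz": 0, "roll": 0, "gripper": -0.4}, {"dx": 0, "dy": 0, "dz": 0, "roll": 0, "gripper": -0.4}, {"dx": 0, "dy": 0, "dz": 0, "roll": 0, "gripper": -0.4}, {"dx": 0, "dy": 0, "dz": 0, "roll": 0, "gripper": -0.4}, {"dx": 0, "dy": 0, "dz": 0, "roll": 0, "gripper": -0.4}, {"dx": 0, "dy": 0, "dz": 0, "roll": 0, "gripper": -0.4}, {"dx": 0, "dy": 0, "dz": 0, "roll": 0, "gripper": -0.4}, {"dx": 0, "dy": 0, "dz": 0, "roll": 0, "gripper": -0.4}, {"dx": 0, "dy": 0, "dz": 0, "roll": 0, "gripper": -0.4}, {"dx": 0, "dy": 0, "dz": 0, "roll": 0, "gripper": -0.4}, {"dx": 0, "dy": 0, "dz": 0, "roll": 0, "gripper": -0.4}, {"dx": 0, "dy": 0, "dz": 0, "roll": 0, "gripper": -0.4}, {"dx": 0, "dy": 0, "dz": 0, "roll": 0, "gripper": -0.4}]'

```text
time_s: 5.95
position: [0.4234, 0.303, 0.0301]
ee_rot: [3.142, -0.0, 1.795]
force: [0.9, 0.2, 5.0]
finger_gap: 0.0597
```

```bash
python3 look.py a5
python3 - <<'E'
from fit import *
q=np.load("q.npy");p=viewer.grab_frame("scene")
im=cv2.resize(p["image"][:,:,::-1].copy(),None,fx=6,fy=6,interpolation=cv2.INTER_CUBIC)
for x,col in((.011,(0,0,255)),(-.02,(0,255,0))):
    P=((proj(p,w([[x,-.01,.018],[x,.062,.018],[x,.062,.056],[x,-.01,.056]],q))+.5)*6).astype(np.int32);cv2.polylines(im,[P],True,col,1)
c=P.mean(0).astype(int);cv2.imwrite("pics/a6.png",im[max(0,c[1]-250):c[1]+250,max(0,c[0]-300):c[0]+400])
E
```

```text
[0.4234 0.303  0.0301] [ 3.1415 -0.      1.7952] gap 0.05965651916122496 F [0.89 0.22 5.04] 5.95
tcp in dock mm [-0.5 -7. ] yaw err -0.000631703090848923
```

View pics/a6.png

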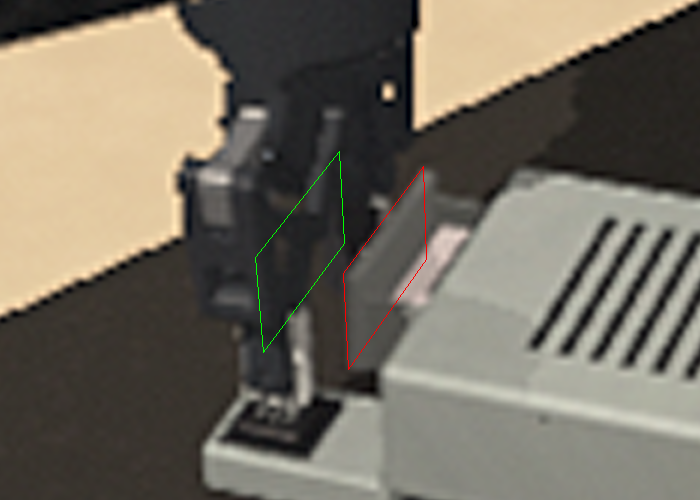

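View pics/a5.png

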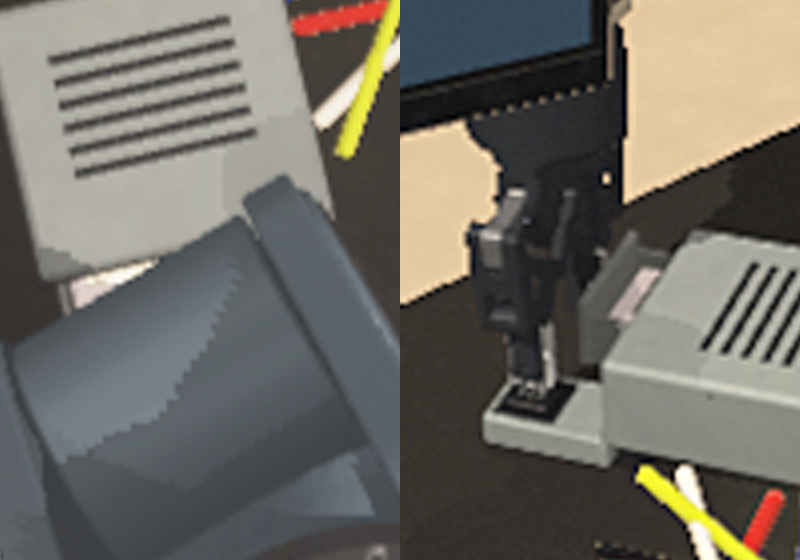

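The caddy face matches the predicted red outline (29 mm out, against the finger). The lateral force reading doesn't show the 3 N I'd expect, so I'll let more time pass and check that the caddy is still and what the force is.

>>> play_rows --plan '[{"dx": 0, "dy": 0, "dz": 0, "roll": 0, "gripper": -0.4}, {"dx": 0, "dy": 0, "dz": 0, "roll": 0, "gripper": -0.4}, {"dx": 0, "dy": 0, "dz": 0, "roll": 0, "gripper": -0.4}, {"dx": 0, "dy": 0, "dz": 0, "roll": 0, "gripper": -0.4}, {"dx": 0, "dy": 0, "dz": 0, "roll": 0, "gripper": -0.4}, {"dx": 0, "dy": 0, "dz": 0, "roll": 0, "gripper": -0.4}, {"dx": 0, "dy": 0, "dz": 0, "roll": 0, "gripper": -0.4}, {"dx": 0, "dy": 0, "dz": 0, "roll": 0, "gripper": -0.4}, {"dx": 0, "dy": 0, "dz": 0, "roll": 0, "gripper": -0.4}, {"dx": 0, "dy": 0, "dz": 0, "roll": 0, "gripper": -0.4}, {"dx": 0, "dy": 0, "dz": 0, "roll": 0, "gripper": -0.4}, {"dx": 0, "dy": 0, "dz": 0, "roll": 0, "gripper": -0.4}]'

```text
time_s: 7.1
position: [0.4234, 0.303, 0.0301]
ee_rot: [3.142, -0.0, 1.795]
force: [0.7, -0.5, 5.6]
finger_gap: 0.0601
```

```bash
python3 look.py a7
python3 - <<'E'
from h import *
a,b=[cv2.imread("pics/a%d.png"%i).astype(int) for i in(5,7)]
d=np.abs(a-b).max(2);print("diff max/mean top, scene",d[:,:400].max(),d[:,:400].mean(),d[:,400:].max(),d[:,400:].mean())
F=[]
for i in range(8): viewer.grab_frame("scene");o=readout.get_obs();F.append(np.r_[o["force"],o["torque"]])
print(np.mean(F,0).round(2),np.std(F,0).round(2),o["time_s"])
E
```

```text
[0.4234 0.303  0.0301] [ 3.1415 -0.      1.7952] gap 0.06009676200283897 F [ 0.7  -0.54  5.65] 7.1
tcp in dock mm [-0.5 -7. ] yaw err -0.0007143252332695305
diff max/mean top, scene 22 0.7097857142857142 93 1.5812008928571428
[ 0.54  0.56  5.12 -0.02 -0.17  0.21] [0.37 0.36 0.54 0.01 0.03 0.03] 7.6
```

Run:
```python
from fit import *
a,b=[cv2.imread("pics/a%d.png"%i).astype(int) for i in(5,7)]
d=np.abs(a-b).max(2)>35;ys,xs=np.nonzero(d);print(len(xs),xs.min(),xs.max(),ys.min(),ys.max(),np.median(xs),np.median(ys))
q=np.load("q.npy");p=viewer.grab_frame("scene");print(readout.get_obs()["time_s"])
im=cv2.resize(p["image"][:,:,::-1].copy(),None,fx=6,fy=6,interpolation=cv2.INTER_CUBIC)
P=((proj(p,w([[.011,-.01,.018],[.011,.062,.018],[.011,.062,.056],[.011,-.01,.056]],q))+.5)*6).astype(np.int32)
cv2.polylines(im,[P],True,(0,0,255),1)
c=P.mean(0).astype(int);cv2.imwrite("pics/a8.png",im[max(0,c[1]-250):c[1]+250,max(0,c[0]-350):c[0]+350])
```

```text
88 483 529 148 223 489.0 153.0
7.65
```

View pics/a8.png

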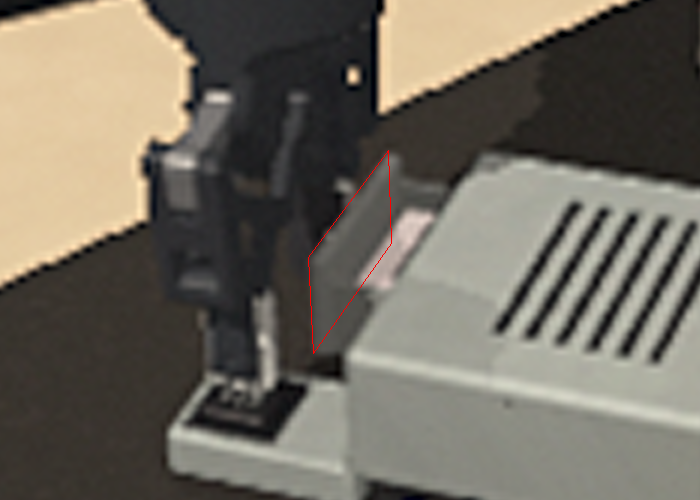

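The caddy is motionless. The 0.21 N·m moment about z with almost no net lateral force fits about 3 N on the trapping finger, balanced by friction at the key 75 mm away. I'm handing the job in.

```bash
python3 -c "
from plant import arm;print(arm.sign_off())"
```

```text
the job is handed in; nothing more can be done
None
```

The job is handed in, with one fingertip keeping the ejector key down and the other finger holding the drive caddy back by its front face. No verdict was reported.

- **Key:** it is pressed about 6–7 mm, judged from the contact height. The vertical force is a steady 5 N or so, so it may be at or near its full travel.
- **Caddy:** it came out about 29 mm and stopped on the finger. Two scene pictures over 1 s apart show it motionless, and its face matches the position I predicted.
- **Check that disagreed at first:** the wrist showed almost no net sideways force, where I expected about 3 N from the caddy spring. A 0.21 N·m moment about the vertical fits about 3 N on the trapping finger, balanced by friction at the key. I inferred this; I did not measure it separately.
- **Other things on the desk:** I saw no contact with them and planned the moves clear of them, but I did not measure their positions again at the end.
- **Time and tool calls:** the clock stood at about 7.7 s when I handed in. One early move call was refused because keys were missing from its rows; nothing moved.

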